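Release the spring catch and slide the keeper's cover across

TASK

Uncover the garlic in the two-bay wooden keeper. With a fingertip, press down the orange catch at the end where the dark cover now stands and keep it down while you push the cover off its nose; then push the cover by its upright lip all the way across over the lemons, until it meets its stop and the catch at the other end has sprung up in the cover's slot. Only press and push: grip and lift nothing, leave the keeper where it stands, do not disturb the things around it, and finish clear of everything.

Things in the scene. Friction and masses are not known exactly. Their poses are not given: they have to be found in the camera images.
- keeper: Loose pale wooden box, 128 wide (x), 254 long (y), rails 92 high; 2.6 kg on rubber feet, slides if pushed with over about 15 N. Origin: centre of underside; y = sliding axis, z up. Two open bays 112 wide, 118 long: +y holds garlic (covered at the start), -y lemons. End walls and middle divider are 78 high. At each end a steel housing, 40 wide, reaches 169 from the centre and carries a catch.
- cover (a joint): Position (m) of the dark wooden cover, held down by the box's rails: 0 = over the garlic, 0.127 = over the lemons, at its stop. Grows towards keeper -y. Plate 127 long, 119 wide, from 80.5 to 87 above the keeper's underside. About 1 N of friction; stays where left. Driving it over the far catch's ramp takes 4 to 10 N more in the last 22 mm.
- cover_lip (a point): Middle of the outer face of the cover's +y lip, 96.5 above the keeper's underside; moves with the cover (keeper y +127 at the start, 0 at the end). The lip to push, towards keeper -y: upright, flush with the cover's +y edge, 9 thick, 98 wide (x), top 105.5 above the keeper's underside. A like lip stands at the cover's -y edge.
- catch_near (a joint): Travel (m) of the near (+y) catch: 0 up, 0.009 fully down; spring 3 N at first, 7 N fully down. Its nose, top 86 above the keeper's underside, stands in a slot behind the 10 mm bar at the cover's +y edge and blocks it. Pressed 6.5 mm or more, the cover can pass over. From 5 mm of cover travel the bar itself keeps the nose down; at about 20 mm it springs up behind the cover.
- near_pad (a point): Centre of the top of the near catch's orange thumb pad; moves with the catch. Pad 34 wide (keeper x), 36 long (keeper y). At rest 88 above the keeper's underside at keeper y = +148: its inner edge is 3 from the cover's lip. Pressed, its top sinks to 79 to 81. A finger that presses it beside the lip can move along with the lip while still pressing.
- catch_far (a joint): Travel in m of the far (-y) catch, the mirror image of the near one: 0 = up, 0.009 = fully down. Its nose has a sloping inner face: the arriving cover rides over it and the nose springs up in the cover's slot by itself.
- far_pad (a point): Centre of the top of the far catch's orange thumb pad, 34 by 36, at keeper y = -148, 88 above the keeper's underside. Need not be touched.
- pepper_jar: Bystander: spice jar with a yellow cap, 42 across, 96 high; origin at the centre of its underside.
- red_onion: Bystander: red onion in front of the keeper, about 78 across, 84 high; origin at its underside.
- salt_mill: Bystander: small glass shaker with a grey top, 44 across, 90 high; origin at the centre of its underside.
- garlic_2: Bystander: garlic bulb on the chopping board (board top 40 above the worktop), about 61 across, 58 high; origin at its underside.

How it is judged:
By the outcome, as a careful person would: the job done as asked, in the order asked, and still so for the second after the job is handed in, with the robot touching nothing.
It also fails if it takes over 38 s, if anything falls off the work surface, if the arm or the gripper's body presses on something with over 40 N, if the wrist force passes 120 N, or if a joint passes its speed limit or range.

ROBOT

A 6-joint arm with a two-finger parallel gripper is mounted at the origin on a cart in front of the work surface, level with it; the furniture and walls round the work are solid. World frame = base frame: x ahead of the robot, y to its left, z up, the work surface at z = 0. Lengths are in m, angles in degrees, forces in N, time in s.
With the tool pointing down it reaches from about 0.25 to 0.8 m from the base axis. Payload 3.9 kg.
Tool frame: the origin (TCP) lies between the finger pads; the fingertips stand 22 mm ahead of it and the grasp point (between the pads) lies 3 mm ahead of it (robot.tip_reach is the distance from the TCP to the fingertips, in m); x points along the fingers, z is the direction in which the jaws open and shut, and the axes are right-handed (so a half turn about x gives the same grasp; the last joint's range is limited). The gripper opens to 85 mm and grips with 20 to 120 N. Pads are 22 mm wide; open, the fingers measure 114 mm over their backs; the gripper's body (76 mm by 85 mm) begins 54 mm behind the grasp point. The pads swing forward as they close: fully open they stand 13 mm farther back than shut.
Start: joints at [70.13, 14.897, -7.913, 67.191, 0, 90], TCP at [0.178, 0.494, 0.216] pointing down, gripper open.
Joint ranges: [-159.42, 159.42], [-47.68, 98.78], [-73.54, 78.23], [-108.79, 121.32], [-90, 84.71], [-180, 180]. Speed limits (degrees/s): [147.25, 147.25, 180, 180, 180, 180].

INTERFACE

Orientations are given as [roll, pitch, yaw] about the fixed x, y, z axes, in that order (R = Rz(yaw) Ry(pitch) Rx(roll)).
In Python, from plant import robot gives the robot as it stands. Calls block until the motion is done:
- robot.goto(position, orientation): joint-space move of the TCP to a pose.
- robot.servo_line(position, orientation=None, max_speed=0.15): straight line of the TCP; orientation=None keeps the orientation; max_speed is the mean speed in m/s.
- robot.set_joints(angles): joint-space move.
- robot.set_gripper(opening, effort=None): finger opening in m; effort is the grip in N (None keeps the last); returns when the fingers have stopped.
- robot.wait(seconds).
- robot.ik(position, orientation): joint angles nearest the present ones, or None.
- robot.sense(): the state.
- robot.snapshot(name): name is "scene" or "top" or "wrist"; returns a dict with "image" (480x640x3 uint8, red, green, blue), "mtx" (3x3 intrinsics, pixels), "eye" and "orientation" of the camera in the world; the wrist camera has in their place "hand_eye" (4x4, takes a point from camera to tool coordinates, whose origin is the TCP and whose axes are the tool frame's). Camera axes: x right, y down, z forward; pixel columns grow to the right and rows downward; lengths in m; the calibration is good to about 2 mm. A picture is of the moment at which its call begins: read the wrist's pose just before it. There is no depth.
A pose or a line that the arm cannot do raises robot.PlanningError and nothing moves.
- robot.close_job(): hands the job in, once; it reports no verdict.
The state is a dict: "time_s": time; "q": joint angles; "qd": joint speeds; "joint_torque": joint torques, N m; "tcp_pos": TCP position; "tcp_rot": TCP orientation; "ft_force": force on the tool from outside, world axes, zero at the start; "wrist_torque": the same for the moment, N m; "width": finger opening in m.
Only numpy, scipy, OpenCV 4.12 (cv2) and the standard library are available. Lean on these libraries where they do the work, as an engineer would, in place of code of your own. Each camera call takes 0.05 s, during which the arm holds its last target. There are 200 camera calls.

## Working session

There is one attempt and no reset: what is moved stays moved. The work goes in short steps, each a Python script; the robot and the scene stay as the last script left them, time stands still between calls to the robot, and variables do not carry over. Pictures are saved under pics/ and viewed, about 8 in all and at most 12, crops included, and the job is handed in when it is done.

```bash
mkdir -p pics; cat > h.py <<'E'
import numpy as np, cv2
from scipy.spatial.transform import Rotation as R
from plant import robot
def snap(n,f):
    s=robot.snapshot(n); cv2.imwrite(f'pics/{f}.png',s['image'][:,:,::-1]); return s
E
python3 - <<'E'
from h import *
import pickle
for n in('scene','top'):
    s=snap(n,n+'0'); pickle.dump(s,open(n+'.pkl','wb')); print(n,s['mtx'],s['eye'],s['orientation'])
print(robot.sense())
E
```

```text
scene [[437.27027411   0.         316.69359472]
 [  0.         437.27027411 245.94793647]
 [  0.           0.           1.        ]] [-0.08038033 -0.43013278  0.80175514] [-136.74245855    0.70962061  -63.689508  ]
top [[554.58694608   0.         319.97957407]
 [  0.         554.58694608 244.51280949]
 [  0.           0.           1.        ]] [ 0.30311423 -0.10777895  1.32194468] [-169.37526139   -0.9883359   -90.99976869]
{'time_s': 0.1, 'q': array([ 7.01276477e+01,  1.49327497e+01, -7.97692751e+00,  6.71919785e+01,
       -4.08568821e-04,  9.00004026e+01]), 'qd': array([-0.02143798, -0.07175956,  0.20046227,  0.01089356, -0.01464235,
        0.05750825]), 'joint_torque': array([ 6.58284607e-04, -4.06508303e+01,  2.54527116e+01,  1.01301796e-02,
        7.13479903e-05, -5.47742587e-06]), 'tcp_pos': array([0.17824574, 0.49313476, 0.21505055]), 'tcp_rot': array([-179.76931898,   89.89834347, -109.64207351]), 'ft_force': array([-0.13743518,  0.42719841, -0.25873738]), 'wrist_torque': array([-0.05192554, -0.01373716, -0.00767302]), 'width': 0.085135566435298}
```

View pics/top0.png

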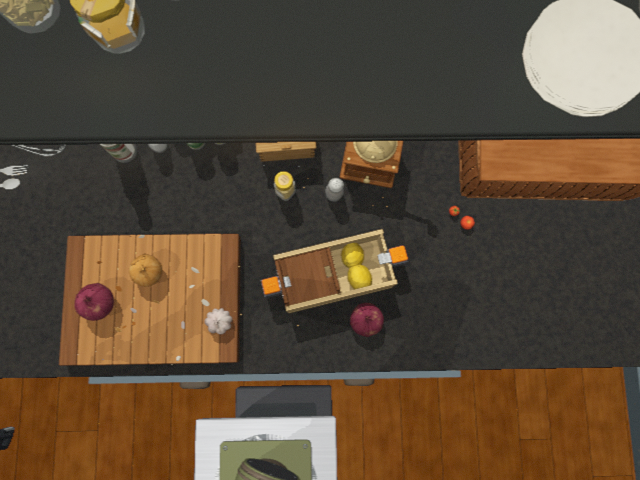

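View pics/scene0.png

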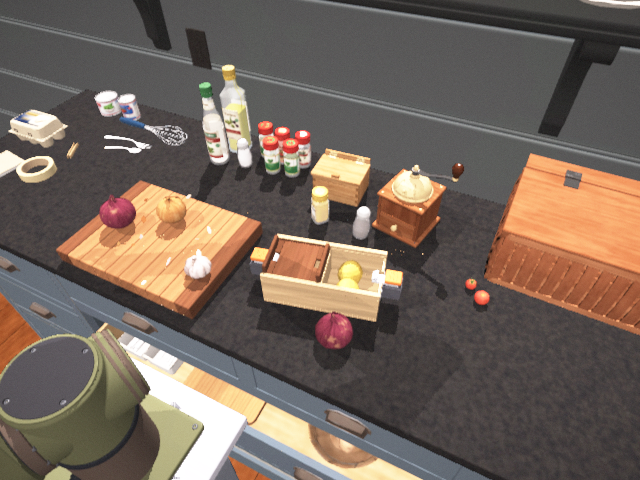

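The top view shows the near pad at about (271,286), the far pad at about (398,255), and the cover on the left. The scene view agrees. I'll locate the pads by colour in both cameras.

```bash
cat >> h.py <<'E'
def ray(s,uv,z):
    M=R.from_euler('xyz',s['orientation'],degrees=True).as_matrix(); e=np.array(s['eye'])
    d=M@np.linalg.inv(s['mtx'])@np.array([*uv,1.]); return e+d*(z-e[2])/d[2]
def orange(im,lo=(5,190,170),hi=(18,255,255)):
    m=cv2.inRange(cv2.cvtColor(im,cv2.COLOR_RGB2HSV),lo,hi)
    n,l,st,c=cv2.connectedComponentsWithStats(m)
    return [(c[i],st[i]) for i in range(1,n) if st[i][4]>40]
E
python3 - <<'E'
from h import *
import pickle
for n in('scene','top'):
    s=pickle.load(open(n+'.pkl','rb'))
    for c,st in orange(s['image']):
        if 220<c[0]<420 and 230<c[1]<310: print(n,c.round(1),st,ray(s,c,.088).round(4))
    im=s['image']; 
    x0,y0=(240,210) if n=='top' else (240,220)
    c=cv2.resize(im[y0:y0+125,x0:x0+180],None,fx=4.4,fy=4.4,interpolation=cv2.INTER_CUBIC)
    cv2.imwrite(f'pics/{n}_crop.png',c[:,:,::-1])
# trial IK
E
```

```text
top [398.3 253.9] [390 246  18  17 214] [ 0.51   -0.3099  0.088 ]
top [270.3 285. ] [262 277  18  17 215] [ 0.444  -0.0207  0.088 ]
```

View pics/top_crop.png

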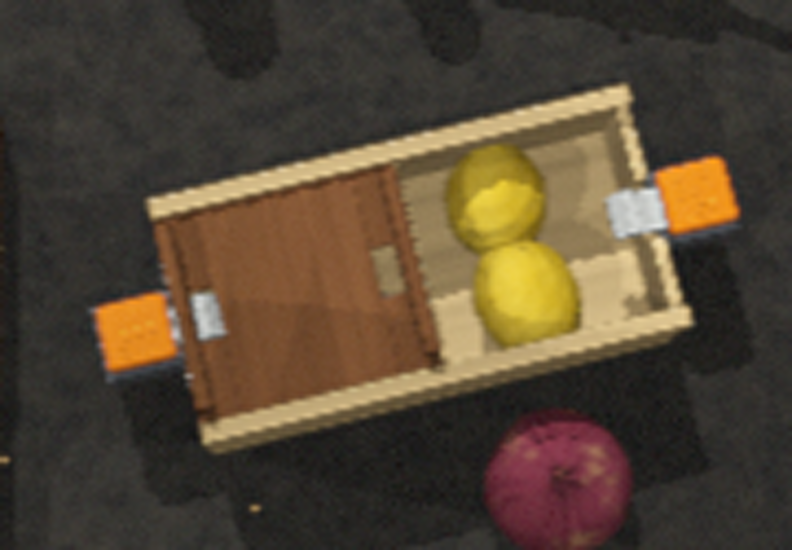

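```bash
cat >> h.py <<'E'
near=np.array([.444,-.0207]); far=np.array([.510,-.3099])
u=(near-far)/np.linalg.norm(near-far); v=np.array([u[1],-u[0]]); ctr=(near+far)/2
def ori(s=1):
    z=s*np.array([*v,0]); x=np.array([0,0,-1.]); y=np.cross(z,x)
    return R.from_matrix(np.c_[x,y,z]).as_euler('xyz',degrees=True)
def P(ky,tipz,kx=0): return np.array([*(ctr+u*ky+v*kx),tipz+robot.tip_reach])
E
python3 - <<'E'
from h import *
import pickle
robot.set_gripper(0.0,20)
print(robot.tip_reach,robot.sense()['width'])
best=None
for sg in(1,-1):
    q=robot.ik(P(.142,.20),ori(sg)); print(sg,ori(sg),q)
    qe=robot.ik(P(.012,.09),ori(sg)); print(qe)
    if q is not None and (best is None or abs(q[5]-90)<abs(best[1][5]-90)): best=(sg,q)
print(best[0])
robot.goto(P(.142,.20),ori(best[0]))
robot.servo_line(P(.142,.115))
s0=robot.sense(); s=snap('wrist','w1'); s['st']=s0; pickle.dump(s,open('w1.pkl','wb'))
print(s0['time_s'],s0['tcp_pos'],s0['tcp_rot'],s0['ft_force'],P(.142,.115))
print(s['hand_eye'],s['mtx'])
E
```

```text
0.022 0.00012683669912004803
1 [-12.85563397  90.           0.        ] [ -3.45094199   7.015508   -17.10048061  65.88401138   0.
  73.69342404]
[-17.94334412  16.32679645 -22.33297687  51.34022667   0.
  59.20102191]
-1 [167.14436603  90.           0.        ] [  -3.45094199    7.015508    -17.10048061   65.88401138    0.
 -106.30657596]
[ -17.94334412   16.32679645  -22.33297687   51.34022667    0.
 -120.79897809]
1
3.6833 [ 0.44590058 -0.02658012  0.13746204] [-11.43912659  89.96256718   1.45303817] [-0.19912625 -0.42984825  0.33094773] [ 0.44540567 -0.0268594   0.137     ]
[[-3.56364236e-04 -3.05765472e-01  9.52106795e-01 -1.58640257e-01]
 [ 4.79048957e-04 -9.52106798e-01 -3.05765294e-01  7.79754438e-02]
 [ 9.99999822e-01  3.47141952e-04  4.85773442e-04 -2.68449998e-04]
 [ 0.00000000e+00  0.00000000e+00  0.00000000e+00  1.00000000e+00]] [[348.65347843   0.         310.39298477]
 [  0.         348.65347843 237.21062767]
 [  0.           0.           1.        ]]<sys>:0: UserWarning: Gimbal lock detected. Setting third angle to zero since it is not possible to uniquely determine all angles.
```

View pics/w1.png

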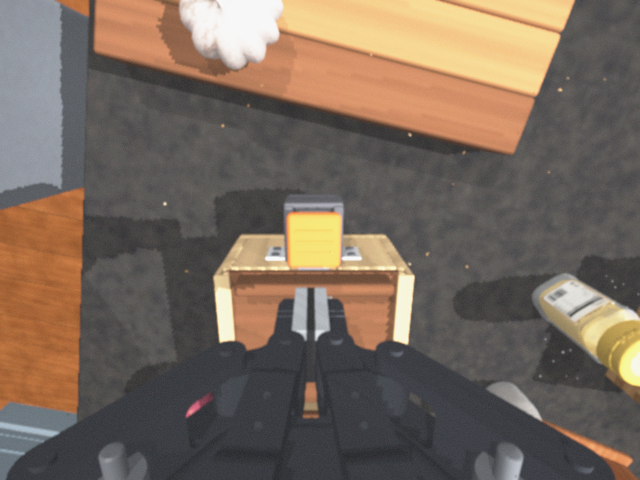

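The orange pad spans about (288–341, 210–269), with the lip below it at row ~272. The tips hover above it, and the yaw looks aligned. Next I'll check the pad against my estimate.

```bash
python3 - <<'E'
from h import *
import pickle
s=pickle.load(open('w1.pkl','rb')); st=s['st']
Rt=R.from_euler('xyz',st['tcp_rot'],degrees=True).as_matrix()
H=s['hand_eye']; M=Rt@H[:3,:3]; e=st['tcp_pos']+Rt@H[:3,3]
def r(uv,z):
    d=M@np.linalg.inv(s['mtx'])@np.array([*uv,1.]); return e+d*(z-e[2])/d[2]
def K(p): d=p[:2]-ctr; return np.array([d@v,d@u])
for c,b in orange(s['image'],(5,150,150),(25,255,255)):
    if 270<c[0]<360 and 190<c[1]<290:
        x,y,w,h=b[:4]; print(c,b)
        for uv in (c,(x,c[1]),(x+w,c[1]),(c[0],y),(c[0],y+h)): print(np.round(uv,1),(K(r(uv,.088))*1e3).round(1))
for uv in((220,271),(408,271)): print('lip/wall corners',(K(r(uv,.092))*1e3).round(1))
print('tip',K(st['tcp_pos']))
E
```

```text
[298.98076923 227.88461538] [287 212  51  55 260]
[299.  227.9] [ -6.7 159.4]
[287.  227.9] [-14.1 159.4]
[338.  227.9] [ 17.6 159.4]
[299. 212.] [ -6.6 169.5]
[299. 267.] [ -6.9 133.1]
lip/wall corners [-56.9 132. ]
lip/wall corners [ 62.4 132.1]
tip [0.00054464 0.14216216]
```

Wrist camera reads the pad about 1–3 mm farther out (+y) than the top camera does. The planned press point (ky = 142 mm) works for both. Pressing with force feedback.

```bash
cat >> h.py <<'E'
def F(f0=0):
    s=robot.sense(); f=s['ft_force']-f0; d=s['tcp_pos'][:2]-ctr
    return s['time_s'],d@u*1e3,d@v*1e3,(s['tcp_pos'][2]-.022)*1e3,f[:2]@u,f[:2]@v,f[2]
def show(f): print(' '.join(f'{a:.2f}' for a in f),flush=True)
E
python3 - <<'E' 2>/dev/null
from h import *
robot.servo_line(P(.142,.096,.001),ori(1),max_speed=.05); robot.wait(.2)
f0=np.mean([robot.sense()['ft_force'] for _ in range(3)],0); np.save('f0.npy',f0)
show(F(f0))
for z in (.090,.088,.086,.084,.083,.082,.081,.0805,.080):
    robot.servo_line(P(.142,z,.001),max_speed=.03); f=F(f0); show(f)
    if f[-1]>7.5: break
robot.wait(.2); show(F(f0))
snap('wrist','w2')
E
```

```text
4.47 141.91 1.20 96.20 0.00 0.00 -0.00
4.82 142.10 0.66 89.69 1.97 -1.31 0.83
5.07 142.03 0.91 87.90 -0.49 -0.91 0.24
5.32 142.04 0.87 85.87 0.62 0.01 1.52
5.57 142.03 0.86 83.86 0.05 -0.77 0.90
5.82 142.02 0.95 82.97 0.66 -0.54 0.76
6.07 142.02 0.93 81.93 0.48 0.10 0.23
6.32 142.04 0.93 80.93 1.29 -1.37 -0.03
6.57 142.00 0.99 80.47 0.58 -1.05 0.64
6.82 142.00 0.97 79.97 0.43 0.06 0.33
7.02 142.00 1.02 80.02 0.02 -0.46 1.27
```

View pics/w2.png

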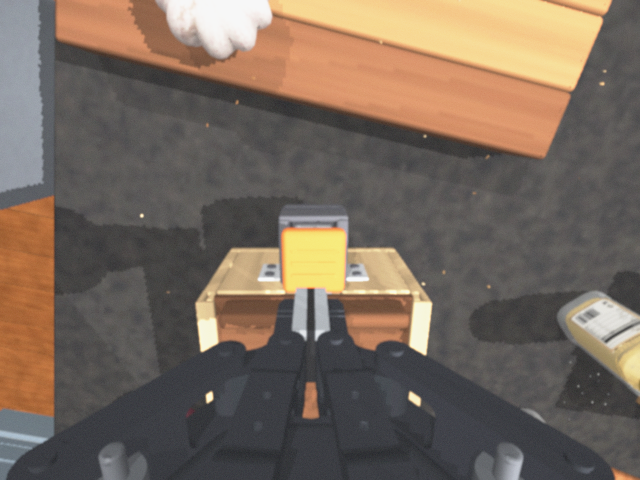

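No contact force, so the tip hasn't reached the pad. I'll triangulate the pad from the two wrist views and project the tip.

```bash
python3 - <<'E' 2>/dev/null
from h import *
import pickle
s=pickle.load(open('w1.pkl','rb')); H=s['hand_eye']; Hi=np.linalg.inv(H)
for X in (.015,.022,.03):
  for Y in(-.011,0,.011):
    p=s['mtx']@(Hi@np.array([X,Y,0,1]))[:3]; print('tip',X,Y,(p[:2]/p[2]).round(1))
# pad rectangle predicted in both views
st2=robot.sense()
for st,nm in((s['st'],'w1'),(st2,'w2')):
  Rt=R.from_euler('xyz',st['tcp_rot'],degrees=True).as_matrix()
  print(nm,st['tcp_pos'],Rt[:,0])
  for z in(.08,.084,.088):
   for ky in(.13,.166):
    w=np.array([*(ctr+u*ky),z]); t=Rt.T@(w-st['tcp_pos']); p=s['mtx']@(Hi@np.r_[t,1])[:3]; print(z,ky,(p[:2]/p[2]).round(1))
im=cv2.imread('pics/w2.png'); im1=cv2.imread('pics/w1.png')
a=cv2.resize(im1[190:350,230:400],None,fx=2.35,fy=3,interpolation=cv2.INTER_CUBIC);b=cv2.resize(im[190:350,230:400],None,fx=2.35,fy=3,interpolation=cv2.INTER_CUBIC)
cv2.imwrite('pics/cmp.png',np.hstack([a,b]))
snap('scene','scene1'); c=cv2.imread('pics/scene1.png'); cv2.imwrite('pics/s1c.png',cv2.resize(c[190:340,210:410],None,fx=4,fy=4,interpolation=cv2.INTER_CUBIC))
E
```

```text
tip 0.015 -0.011 [310.7 294.5]
tip 0.015 0 [310.7 276.2]
tip 0.015 0.011 [310.7 257.2]
tip 0.022 -0.011 [310.7 288.8]
tip 0.022 0 [310.7 271.1]
tip 0.022 0.011 [310.7 252.7]
tip 0.03 -0.011 [310.7 282.8]
tip 0.03 0 [310.7 265.6]
tip 0.03 0.011 [310.7 247.8]
w1 [ 0.44590058 -0.02658012  0.13746204] [ 6.53115800e-04  1.65667646e-05 -9.99999787e-01]
0.08 0.13 [309.7 266.7]
0.08 0.166 [309.8 214.4]
0.084 0.13 [309.7 269.1]
0.084 0.166 [309.8 216. ]
0.088 0.13 [309.7 271.5]
0.088 0.166 [309.8 217.6]
w2 [ 0.44638392 -0.02665766  0.10200236] [ 1.12456147e-05 -2.74158693e-05 -1.00000000e+00]
0.08 0.13 [308.9 290.4]
0.08 0.166 [308.9 230.1]
0.084 0.13 [308.9 293.6]
0.084 0.166 [308.8 232.2]
0.088 0.13 [308.9 296.9]
0.088 0.166 [308.8 234.5]
```

View pics/cmp.png

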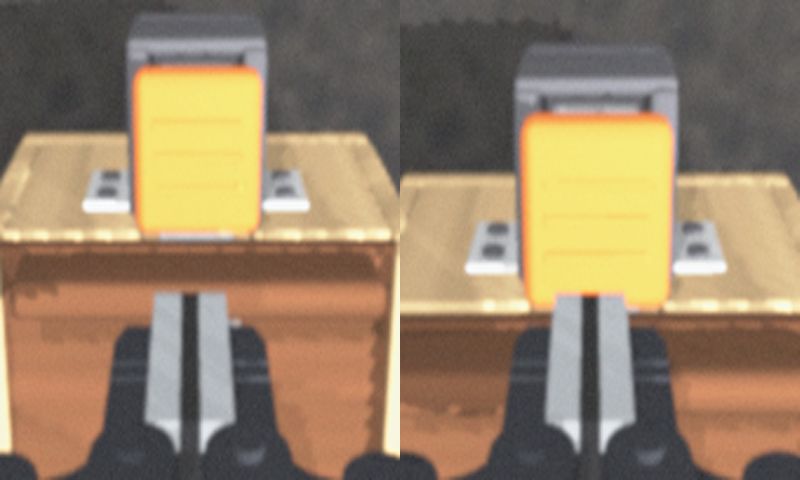

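View pics/s1c.png

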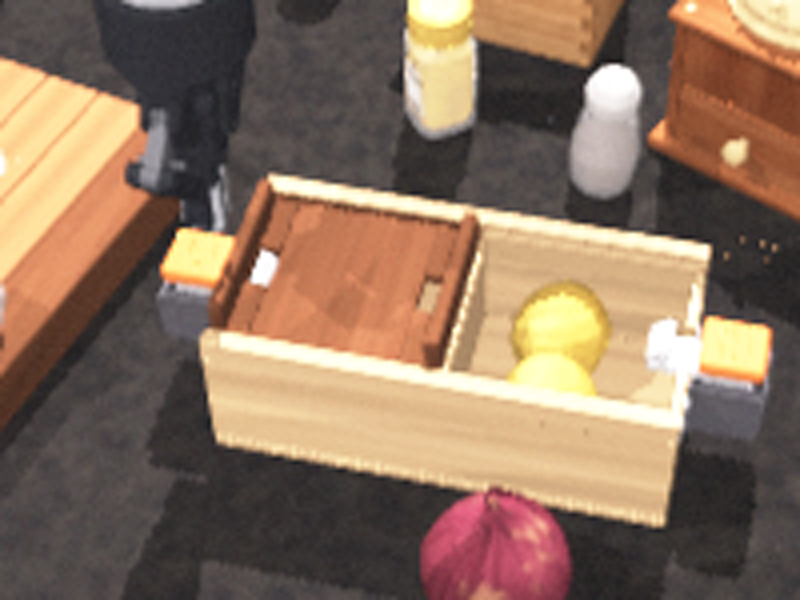

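```bash
python3 - <<'E' 2>/dev/null
from h import *
import pickle
s=pickle.load(open('scene.pkl','rb')); M=R.from_euler('xyz',s['orientation'],degrees=True).as_matrix()
def pr(ky,kx,z):
    w=np.array([*(ctr+u*ky+v*kx),z]); p=s['mtx']@(M.T@(w-s['eye'])); p=p[:2]/p[2]; return p.round(1),((p-[210,190])*4).round(0)
for a in((.142,.001,.080),(.142,.001,.088),(.142,.001,.1),(.142,.001,.115),(.13,.017,.088),(.13,-.017,.088),(.166,.017,.088),(.166,-.017,.088),(-.148,0,.088),(.127,.049,.1055),(.127,-.049,.1055),(-.127,-.064,.092),(.127,-.064,.092)): print(a,*pr(*a))
E
```

```text
(0.142, 0.001, 0.08) [263.1 255.6] [212. 262.]
(0.142, 0.001, 0.088) [262.7 253.2] [211. 253.]
(0.142, 0.001, 0.1) [262.2 249.5] [209. 238.]
(0.142, 0.001, 0.115) [261.4 244.8] [206. 219.]
(0.13, 0.017, 0.088) [270.1 248.9] [240. 236.]
(0.13, -0.017, 0.088) [265.4 260.1] [221. 280.]
(0.166, 0.017, 0.088) [254.8 246.3] [179. 225.]
(0.166, -0.017, 0.088) [249.7 257.3] [159. 269.]
(-0.148, 0, 0.088) [394.1 276.2] [736. 345.]
(0.127, 0.049, 0.1055) [275.  233.7] [260. 175.]
(0.127, -0.049, 0.1055) [261.2 265.9] [205. 304.]
(-0.127, -0.064, 0.092) [380.1 297.3] [681. 429.]
(0.127, -0.064, 0.092) [259.6 275.4] [198. 342.]
```

In the scene image the tip sits at crop (210,227), which puts it about 25–29 mm higher than the nominal tip. The pad itself matches its prediction. That agrees with the lack of force, so I'll keep descending, guarded by the force reading.

```bash
python3 - <<'E' 2>/dev/null
from h import *
f0=np.load('f0.npy'); z=.080
def avg(n=4):
    a=[]
    for _ in range(n): robot.wait(.02); a.append(F(f0))
    return np.mean(a,0)
while z>.045:
    z-=.003; robot.servo_line(P(.142,z,.001),max_speed=.03); f=avg(); show(f)
    if f[-1]>2.3: break
c=0
while f[-1]>2 and f[-1]<6.3 and c<9:
    z-=.001; c+=1; robot.servo_line(P(.142,z,.001),max_speed=.03); f=avg(); show(f)
snap('wrist','w3'); 
s=snap('scene','sc3'); c=s['image'][190:340,210:410,::-1]
w=s and cv2.imread('pics/w3.png')[190:350,230:400]
cv2.imwrite('pics/cmp3.png',np.hstack([cv2.resize(c,(400,300),interpolation=2),cv2.resize(w,(319,300),interpolation=2)]))
E
```

```text
7.41 142.06 0.80 76.81 0.66 -0.73 0.35
7.72 142.05 0.86 73.86 0.66 -0.60 0.91
8.04 142.04 0.85 70.86 0.71 -0.70 0.43
8.36 142.03 0.86 67.86 0.79 -0.59 0.40
8.68 142.04 0.85 64.86 0.23 -0.65 0.36
8.99 142.04 0.88 61.87 0.39 -0.58 0.22
9.31 142.05 0.87 58.86 0.79 -0.87 0.46
9.62 142.04 0.86 55.85 0.51 -0.44 0.51
9.94 142.04 0.85 52.87 0.95 -0.84 0.45
10.26 141.86 1.57 50.29 0.61 -0.33 3.26
10.58 141.87 1.52 49.23 0.33 0.70 3.68
10.89 141.88 1.49 48.16 0.50 0.98 3.99
11.21 141.88 1.45 47.13 0.76 1.77 4.62
11.52 141.90 1.42 46.12 0.44 2.31 5.28
11.84 141.90 1.40 45.15 0.10 2.56 5.80
12.16 141.92 1.42 44.20 0.46 2.72 5.98
12.47 141.91 1.41 43.24 0.55 2.88 6.40
```

View pics/cmp3.png

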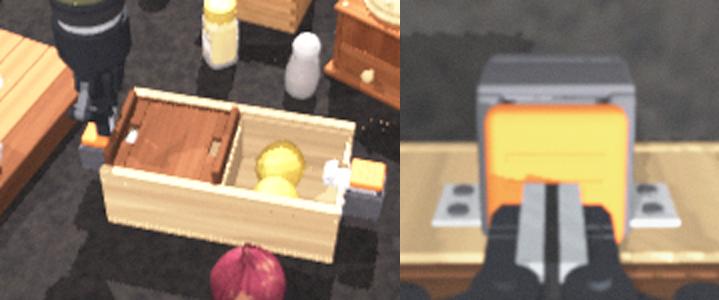

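Contact began at nominal tip height ≈50.9 mm. The slope of 0.44 N/mm matches the catch spring, so the true tip is about 37 mm shorter than nominal. The picture shows the fingertips on the pad, with the catch about 7.7 mm down. Next I'll push the cover off the nose while holding the pad down.

```bash
cat >> h.py <<'E'
f0=np.load('f0.npy')
def avg(n=4):
    a=[]
    for _ in range(n): robot.wait(.02); a.append(F(f0))
    return np.mean(a,0)
E
python3 - <<'E' 2>/dev/null
from h import *
robot.servo_line(P(.142,.0425,.001),max_speed=.03); show(avg())
for ky in (.140,.138,.136,.134,.132,.130,.128,.126):
    robot.servo_line(P(ky,.0425,.001),max_speed=.02); f=avg(3); show(f)
    if abs(f[4])>9: print('STOP'); break
s=snap('scene','sc4'); t=snap('top','tp4')
a=cv2.resize(s['image'][220:330,235:415],(400,244),interpolation=2); b=cv2.resize(t['image'][220:320,250:420],(400,235),interpolation=2)
cv2.imwrite('pics/cmp4.png',np.vstack([a,b])[:,:,::-1])
E
```

```text
12.89 141.90 1.41 42.77 0.63 2.83 6.66
13.20 140.91 0.90 42.57 2.65 2.40 6.80
13.50 139.59 0.44 42.41 4.38 1.97 5.71
13.80 137.98 0.07 42.28 5.25 1.57 6.66
14.10 136.15 -0.27 42.17 5.65 0.99 7.03
14.40 134.27 -0.53 42.09 5.29 0.96 7.14
14.70 132.37 -0.72 42.03 5.61 0.47 6.93
15.00 130.43 -0.89 41.98 5.93 0.65 6.80
15.30 128.48 -1.01 41.93 6.06 0.25 6.83
```

View pics/cmp4.png

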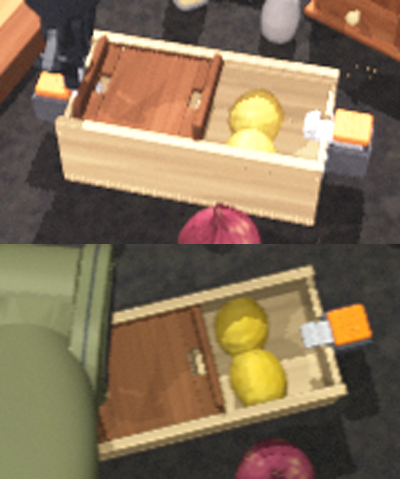

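The leading lip moved about 4 px, or roughly 9 mm. I'll check numerically that the cover travelled and the keeper stayed put.

```bash
cat >> h.py <<'E'
def chk(f):
    a=cv2.imread('pics/top0.png'); b=cv2.imread(f'pics/{f}.png')
    print('farpad',[c.round(2) for c,s in orange(b[:,:,::-1]) if 380<c[0]<410 and 230<c[1]<270])
    t=a[255:303,326:346]  # leading lip patch
    r=cv2.matchTemplate(b[225:310,320:420],t,cv2.TM_CCOEFF_NORMED); _,m,_,l=cv2.minMaxLoc(r); print('lip shift px',l[0]-6,l[1]-30,m)
    t=a[230:305,378:395]; r=cv2.matchTemplate(b[225:310,370:403],t,cv2.TM_CCOEFF_NORMED); _,m,_,l=cv2.minMaxLoc(r); print('box shift',l[0]-8,l[1]-5,m)
E
python3 -c "
from h import *
chk('tp4')"
```

```text
farpad [array([398.39, 253.97])]
lip shift px 5 -1 0.8031021952629089
box shift 0 0 0.9964881539344788
```

The keeper hasn't moved and the cover is about 11 mm along, so the bar now holds the nose down. I'll back off slightly, raise the tip above nose and pad height, then push the lip across.

```bash
python3 - <<'E' 2>/dev/null
from h import *
robot.servo_line(P(.131,.045,0),max_speed=.04)
robot.servo_line(P(.131,.057,0),max_speed=.04); show(avg())
for ky in (.126,.120,.105,.085,.065,.050,.042,.037):
    robot.servo_line(P(ky,.057,0),max_speed=.04); f=avg(2); show(f)
    if abs(f[4])>8: print('STOP'); break
s=snap('scene','sc5'); t=snap('top','tp5'); chk('tp5')
a=cv2.resize(s['image'][220:330,235:415],(400,244),interpolation=2); b=cv2.resize(t['image'][220:320,250:420],(400,235),interpolation=2)
cv2.imwrite('pics/cmp5.png',np.vstack([a,b])[:,:,::-1])
E
```

```text
16.20 131.17 -0.38 56.83 0.33 -0.66 0.52
16.52 125.73 -0.05 56.89 0.09 -0.01 0.19
16.86 119.69 0.04 57.01 0.65 -0.95 0.73
17.42 104.63 0.02 57.00 0.55 -0.31 0.49
18.10 84.68 0.06 57.02 0.93 0.23 0.42
18.78 64.68 0.05 57.01 0.45 -0.48 -0.10
19.34 49.63 0.10 57.02 -0.07 -0.80 -0.02
19.73 41.65 0.08 57.03 0.62 -1.19 0.95
20.03 36.67 0.09 57.04 0.89 -0.94 0.62
farpad [array([398.25, 253.96])]
lip shift px 25 -6 0.613406777381897
box shift 0 0 0.8938795924186707
```

View pics/cmp5.png

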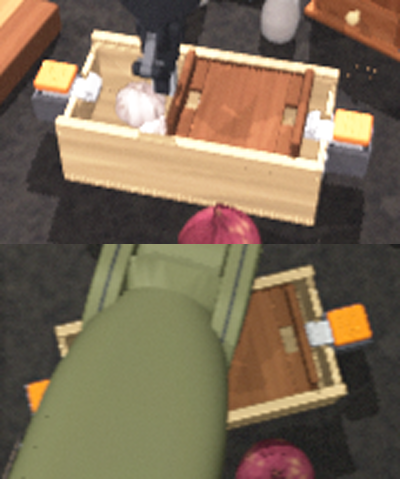

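The cover is now just short of the far catch, the garlic is uncovered, and the near catch is up. Next is the ramp, pushed in small force-guarded steps.

```bash
python3 - <<'E' 2>/dev/null
from h import *
ky=.037
while ky>.000:
    ky-=.0015; robot.servo_line(P(ky,.057,0),max_speed=.02); f=avg(2); show(f)
    if f[4]>11.5 or f[0]>31: print('STOP'); break
E
```

```text
20.42 35.49 -0.04 56.99 0.92 -0.64 0.76
20.70 33.96 -0.04 56.98 1.06 -0.46 0.70
20.98 33.20 -0.05 56.98 5.08 -0.43 1.89
21.27 32.92 -0.08 56.96 8.19 -0.77 3.96
21.55 32.38 -0.10 56.94 10.15 -0.25 4.47
21.83 31.52 -0.11 56.95 12.42 0.29 5.80
STOP
```

```bash
python3 - <<'E' 2>/dev/null
from h import *
ky=.028
f=avg(4); show(f)
snap('top','tp6'); chk('tp6')
while ky>.015:
    ky-=.001; robot.servo_line(P(ky,.057,0),max_speed=.02); f=avg(2); show(f)
    if f[4]>14 or f[0]>26: print('STOP'); break
snap('top','tp7'); chk('tp7')
E
```

```text
21.88 31.52 -0.11 56.95 12.39 0.12 5.29
farpad [array([398.17, 254.  ])]
lip shift px 47 -11 0.5787474513053894
box shift 0 0 0.858424186706543
22.23 31.02 -0.12 56.96 13.34 -0.13 6.06
22.52 30.49 -0.13 56.95 14.25 0.93 6.17
STOP
farpad [array([398.06, 254.16])]
lip shift px 48 -12 0.589348316192627
box shift 0 0 0.8498683571815491
```

The far pad's shift suggests the far catch is already about 5 mm down. The tip is also loading the lip downward with about 6 N of friction, which adds drag, so I'll ease the tip upward as I continue.

```bash
python3 - <<'E' 2>/dev/null
from h import *
ky=.026; z=.057
for k in range(3):
    z+=.0007; robot.servo_line(P(ky,z,0),max_speed=.02); f=avg(2); show(f)
    if f[6]<1.5: break
print('push')
for k in range(8):
    ky-=.001
    if f[6]>2: z=min(z+.0004,.0605)
    robot.servo_line(P(ky,z,0),max_speed=.02); f=avg(2); show(f)
    if f[4]>14.3 : print('STOP'); break
    if f[4]<5: print('passed'); break
print(z); snap('top','tp8'); chk('tp8')
E
```

```text
22.85 30.49 -0.19 57.06 13.87 1.72 2.52
23.13 30.48 -0.26 57.23 13.19 2.64 -2.55
push
23.42 30.22 -0.25 57.22 14.31 3.47 -0.94
STOP
0.0584
farpad [array([398.05, 254.14])]
lip shift px 48 -12 0.5901002883911133
box shift 0 0 0.8491044640541077
```

The cover is at about 110 mm and the keeper is unmoved. Comparing the last readings, a downward load adds only about 0.12 N of drag per newton, but it raises the rubber feet's grip by about 0.6 N per newton. So I'll push with some downward load and watch the keeper at each step.

```bash
cat >> h.py <<'E'
def fp(s):
    for c,b in orange(s['image']):
        if 380<c[0]<415 and 230<c[1]<270: return c.round(2)
E
python3 - <<'E' 2>/dev/null
from h import *
ky=.025; z=.0565
for k in range(9):
    robot.servo_line(P(ky,z,0),max_speed=.02); f=avg(2); show(f); c=fp(robot.snapshot('top')); print(c)
    if f[4]>17.5 or c[0]>398.8 or f[0]>29: print('STOP'); break
    if f[4]<6: print('passed'); break
    ky-=.001
    if f[6]<5: z-=.0005
print(ky,z); snap('top','tp9'); chk('tp9'); 
E
```

```text
23.75 29.92 -0.20 56.20 15.31 1.36 5.58
[398.02 254.2 ]
24.08 29.29 -0.19 56.20 15.44 1.21 5.57
[397.99 254.3 ]
24.42 28.59 -0.23 56.19 16.80 1.10 5.81
[397.86 254.36]
24.75 22.92 -0.16 56.19 4.96 0.01 -0.22
[397.67 254.33]
passed
0.022 0.0565
farpad [array([397.69, 254.35])]
lip shift px 30 -7 0.5521726012229919
box shift 0 0 0.837364673614502
```

The cover is over the crest and the keeper has still not moved. Now gently to the stop.

```bash
python3 - <<'E' 2>/dev/null
from h import *
ky=.0205; z=.0565
for k in range(13):
    robot.servo_line(P(ky,z,0),max_speed=.02); f=avg(2); show(f); c=fp(robot.snapshot('top')); print(c)
    if f[4]>8 or c[0]>398.8 or f[0]>31.5: print('STOP'); break
    ky-=.0015 if f[1]>15 else .001
print(ky)
E
```

```text
25.13 20.31 -0.17 56.24 3.72 0.16 -2.22
[397.61 254.41]
25.47 18.87 -0.20 56.40 3.53 -0.13 -1.66
[397.59 254.36]
25.80 16.10 0.49 57.04 0.86 -0.38 0.53
[397.71 254.08]
26.13 15.53 0.25 56.73 0.24 -1.30 0.69
[397.45 254.2 ]
26.47 14.40 0.01 56.47 0.38 -0.05 0.35
[397.36 254.01]
26.80 13.59 -0.01 56.47 0.94 -0.43 0.75
[397.21 254.11]
27.13 13.50 -0.04 56.47 5.83 -0.58 2.17
[397.16 253.94]
27.47 13.47 -0.07 56.46 8.35 0.09 3.70
[397.07 253.99]
STOP
0.011499999999999996
```

There's a hard stop at ky = 13.5 mm, as predicted. Backing off, lifting and inspecting.

```bash
python3 - <<'E' 2>/dev/null
from h import *
robot.servo_line(P(.028,.060,0),max_speed=.06)
robot.servo_line(P(.028,.16,0),max_speed=.12)
robot.goto(P(.20,.20,-.02),ori(1)); show(F(f0))
robot.wait(.1)
t=snap('top','tp10'); s=snap('scene','sc10')
for n,x in(('top',t),('scene',s)):
    print(n,[(c.round(2),b[4]) for c,b in orange(x['image']) if 220<c[0]<420 and 230<c[1]<310])
chk('tp10')
a=cv2.resize(s['image'][215:335,235:415],(450,300),interpolation=2); b=cv2.resize(t['image'][220:320,250:420],(510,300),interpolation=2)
cv2.imwrite('pics/cmp10.png',np.vstack([np.pad(a,((0,0),(0,60),(0,0))),b])[:,:,::-1])
E
```

```text
29.68 199.56 -19.83 199.57 1.56 -0.22 0.03
top [(array([397.89, 253.97]), np.int32(225)), (array([270.51, 285.17]), np.int32(210))]
scene []
farpad [array([397.89, 253.97])]
lip shift px 33 -8 0.6403371095657349
box shift 1 0 0.7788636684417725
```

View pics/cmp10.png

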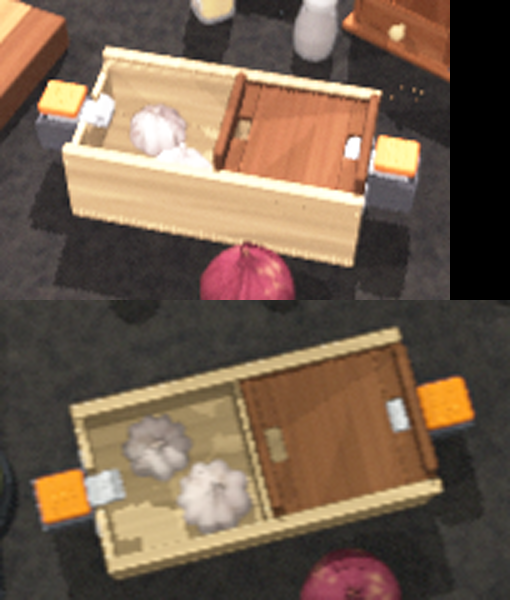

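The garlic is uncovered, the cover is at its stop over the lemons, and the far nose shows in the cover's slot. The keeper is within 0.5 px (about 1 mm) of its start. The arm is clear, so I'm handing in.

```bash
python3 -c "
from h import *
robot.close_job(); print(robot.sense()['time_s'])" 2>/dev/null
```

```text
the job is handed in; nothing more can be done
the job is handed in; nothing more can be done
```

The garlic is uncovered: the cover is at its stop over the lemons, and the far catch has sprung up in the cover's slot. I handed the job in at about 30 s of the 38 s allowed.

**What I did:** With the closed fingertips I pressed the near catch down about 8 mm and held it while pushing the cover roughly 11 mm off the nose. I then raised the tip above the catch and pushed the cover by its lip over the far ramp to a hard stop. After that I backed off and lifted clear.

**Last checks:**
- **Cover and catches:** the final picture shows the far nose up in the slot, the near catch up and the garlic open. The cover stopped where predicted, at keeper y ≈ 13.5 mm for the tool centre.
- **Keeper:** both pads are within about 0.5 px (1 mm) of where they started.
- **Bystanders:** nothing showed as moved in the pictures I viewed, but I did not measure their positions.

**What disagreed:**
- **Fingertip length:** the real fingertips were about 37 mm shorter than `robot.tip_reach` gives. I corrected for this by force contact and pictures.
- **Ramp force:** the far ramp took up to 16.8 N, more than the 5–11 N expected and above the keeper's 15 N sliding limit. I pressed down about 6 N to help hold the keeper and saw no slip.
- **Template match:** the lip and box match scored low (0.6–0.8) once the cover had moved far, so I relied on the pictures and the pad positions.

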